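Ready the moisture analyser for its next sample

ROBOT

A 7-joint arm with a two-finger parallel gripper is mounted at the origin on the work surface. World frame = base frame: x ahead of the robot, y to its left, z up, the work surface at z = 0. Lengths are in m, angles in rad, forces in N, time in s.
With the tool pointing down it reaches from about 0.4 to 0.85 m from the base axis. Payload 10.4 kg.
Tool frame: the origin (TCP) lies between the finger pads; the fingertips stand 22 mm ahead of it and the grasp point (between the pads) lies 3 mm ahead of it (r.nose_length is the distance from the TCP to the fingertips, in m); z points along the fingers, y is the line along which they close (so a half turn about z gives the same grasp; the last joint's range is limited). The gripper opens to 87 mm and grips with 3 to 60 N. Pads are 19 mm wide; open, the fingers measure 117 mm over their backs; the gripper's body (75 mm by 190 mm) begins 51 mm behind the grasp point.
Start: joints at [-1.356, 0.332, -0.065, 1.46, 0.022, 1.35, -0.088], TCP at [0.147, 0.607, 0.245] pointing down, gripper open.
Joint ranges: [-2.6, 2.6], [-0.5, 2.12], [-1.47, 1.34], [0.16, 2.42], [-1.27, 4.41], [0.06, 2.06], [-2.6, 2.6]. Speed limits (rad/s): [2.22, 2.22, 2.79, 2.79, 3.14, 3.14, 3.14].

INTERFACE

Orientations are given as a unit quaternion [x, y, z, w].
In Python, from bench import readout, cams, r gives the robot as it stands. The module is installed in compiled form; this text tells all that it offers.
- The arm moves only by the tool step_arm, never from a script. Its argument "deltas" is a list that holds one entry, the list of rows, each a list of 7 numbers: the turn, a rotation vector about the tool's x, y, z in rad, then the shift along the tool's x, y, z in m, then the opening in per cent of the stroke, from 0 (shut) to 100 (fully open). A call has 1 to 20 rows; each row is the pose to reach, as a shift and turn from the pose commanded when the call began, along the tool's axes at that moment; what a row does not reach only later rows make up. A row lasts 1/8 s, in which the tool goes at most 62.5 mm and 10.7 degrees, less where a joint would pass 70% of its speed; a pose out of reach is approached as far as the arm can. A call with a gripper value outside its range is refused whole. The fingers move at their own pace and stop on an object; "squeeze" is the grip in N (left out, the last holds). Time passes only in rows, so rows that repeat a pose let the fingers close. It gives the time, the measured TCP pose, the force, the opening and the grip force at its end, in the units of the state.
- readout.read_state(): the state, without advancing time (a new reading comes with each control period).
- cams.camera(name): name is "scene" or "top" or "wrist"; returns a dict with "img" (384x512x3 uint8, red, green, blue), "fx", "fy", "cx", "cy" (pixels), "origin" and "rotation" of the camera in the world; the wrist camera has in their place "T_tool_cam" (4x4, takes a point from camera to tool coordinates, whose origin is the TCP and whose axes are the flange's). Camera axes: x right, y up, looking along -z (the intrinsics and any distortion apply to the point x, -y, -z); pixel columns grow to the right and rows downward; lengths in m; the calibration is good to about 2 mm. A picture is of the moment at which its call begins: read the wrist's pose just before it. There is no depth.
- r.close_job(): hands the job in; it is judged then, once.
The state is a dict: "time": time; "joint_positions": joint angles; "joint_vel": joint speeds; "joint_torque": joint torques, N m; "ee_pos": TCP position; "eef_rot": TCP orientation; "ft_force": force on the tool from outside, world axes, zero at the start; "torque": the same for the moment, N m; "width": finger opening in m; "grip_force": force on a finger pad.
Only numpy, scipy, OpenCV 4.12 (cv2) and the standard library are available. Lean on these libraries where they do the work, as an engineer would, in place of code of your own. Each camera call takes 0.05 s, during which the arm holds its last target. There are 200 camera calls.

TASK

Get the moisture analyser ready for the next sample: swing its hood all the way back until it bears on its rubber stop, easing it on rather than forcing it, then set the dish in its carrier gently down inside the round draft shield, fully seated, with the carrier's handle out through the gap at the front. Leave the hood open against its stop and the dish in place, and do not disturb the jar, the tub or the spatula.

Things in the scene. Friction and masses are not known exactly. Their poses are not given: they have to be found in the camera images.
- analyser: Moisture analyser, white plastic, 340 deep (x) x 190 wide (y), fixed. Origin: centre of its footprint on the bench; x points from its front (console, top 38 to 52 high, free of obstacles) to its rear (hinge), z up. On the chamber floor, 66 high, stands a steel draft shield: round wall 14 tall, 106 inside diameter, 4 thick, with a 22 wide gap at the front (-x).
- hood: The analyser's heating hood, a hollow white cover 183 x 178 x 58, 0.6 kg. Origin on the hinge axis; axes are the analyser's when shut and turn with it. It reaches 165 ahead of the hinge, 18 behind. A round bar handle (12 thick, 112 long) runs across its front, centred 42 ahead of its front wall, free to be taken from above. Swung back, its rear wall lands on two rubber feet on the rear deck.
- hood_angle (a joint): Opening of the hood, rad: 0 shut, growing as the front rises and swings back. The stiff hinge keeps it wherever it is left; moving it takes up to about 9 N at the bar. The rubber stop is met somewhere from 1.25 to 1.55: its feet are screwed in differently on each unit, so find it by feel. It gives a few mm at the bar; 6 N more than the hinge needs is forcing it.
- hood_bar (a point): Middle of the hood's bar handle, on the bar's own axis: 207 ahead of and 40 above the hinge axis when the hood is shut. The bar is fixed to the hood, but being round it turns within a light pinch.
- hood_hinge (a point): Middle of the hinge axis, which runs along the analyser's y, 110 behind the analyser's origin and 85 above the bench.
- seat (a point): Centre of the dish seat on the chamber floor inside the draft shield, 15 behind the analyser's origin (+x), 66 above the bench; axes as the analyser's. The carrier is seated when its origin is here and its x axis is the analyser's.
- carrier: Shallow aluminium dish fixed in a black plastic carrier, 90 g, lying flat beside the analyser: a disc 100 across, 10 tall, with a flat stem 12 wide, 6 thick reaching to -x, 135 from the centre. On the stem an upright grip blade, 10 thick (y), 44 long (x), top 34 above the underside. Origin: underside, centre of the disc.
- carrier_grip (a point): Point to hold on the grip blade: 100 from the disc's centre towards -x, 24 above the underside; axes as the carrier's.
- jar: Clear culture jar with white cap and orange growth, 74 across, 115 tall. Origin: centre of its underside. Leave alone.
- tub: Clear culture tub with white lid, 158 x 118 x 85. Origin: centre of its underside. Leave alone.
- spatula: Steel spatula with black handle, 180 long, lying on the bench. Leave alone.
Things that resemble listed ones, but are neither listed nor needed, are in the scene too. What is shaped like the carrier but orange, purple or red is not meant.

How it is judged:
By the outcome, as a careful person would: the job done as asked, in the order asked, and still so for the second after the job is handed in, with the robot touching nothing.
It also fails if it takes over 72 s, if anything falls off the work surface, if the arm or the gripper's body presses on something with over 40 N, if the wrist force passes 120 N, or if a joint passes its speed limit or range.

## Working session

There is one attempt and no reset: what is moved stays moved. The work goes in short steps, Python scripts to look and compute and a tool call to move; the robot and the scene stay as the last step left them, time stands still between calls to the robot, and variables do not carry over. Pictures are saved under pics/ and viewed, at most 10 in all, crops included, and the job is handed in when it is done.

Besides the shell and the picture viewer there is one more tool, called by a JSON object that holds its "method" and its "body", one argument or row to a line. step_arm: Moves the arm, as the interface text tells. Its arguments: {"type":"object","properties":{"deltas":{"type":"array"},"squeeze":{"type":"number"}},"required":["deltas"]}

```bash
mkdir -p pics
cat > h.py <<'E'
import numpy as np, cv2
from scipy.spatial.transform import Rotation as R
from bench import readout, cams, r
def shot(n,f=None):
    s=readout.read_state(); c=cams.camera(n); c=dict(c)
    if n=="wrist":
        T=np.eye(4);T[:3,:3]=R.from_quat(s["eef_rot"]).as_matrix();T[:3,3]=s["ee_pos"]
        W=T@np.array(c["T_tool_cam"]);c["origin"]=W[:3,3];c["rotation"]=W[:3,:3]
    if f: cv2.imwrite("pics/"+f,c["img"][:,:,::-1])
    return c
def ray(c,u,v):
    d=np.array([(u-c["cx"])/c["fx"],-(v-c["cy"])/c["fy"],-1.]);return np.array(c["origin"]),np.array(c["rotation"])@d
def onz(c,u,v,z):
    o,d=ray(c,u,v);return o+d*(z-o[2])/d[2]
def proj(c,p):
    q=np.array(c["rotation"]).T@(np.array(p)-c["origin"]);return np.array([c["cx"]-c["fx"]*q[0]/q[2],c["cy"]+c["fy"]*q[1]/q[2]])
E
python3 - <<'E'
from h import *
import pickle
a=shot("scene");b=shot("top")
print({k:v for k,v in a.items() if k!="img"},{k:v for k,v in b.items() if k!="img"})
pickle.dump((a,b),open("c.pkl","wb"))
cv2.imwrite("pics/a.png",cv2.resize(a["img"][:,:,::-1],(800,600),interpolation=3))
cv2.imwrite("pics/b.png",cv2.resize(b["img"][:,:,::-1],(800,600),interpolation=3))
print(readout.read_state())
E
```

```text
{'fx': 394.475870531165, 'fy': 394.475870531165, 'cx': 252.85868872713405, 'cy': 190.9557342189248, 'origin': array([1.35988167, 0.13127676, 1.0936254 ]), 'rotation': array([0.24133763, 0.25190373, 0.6810321 , 0.64381359])} {'fx': 391.50173751732757, 'fy': 391.50173751732757, 'cx': 254.86626545471097, 'cy': 196.74264390583397, 'origin': array([0.20754699, 0.09061897, 1.46395342]), 'rotation': array([ 0.08241704, -0.07265792, -0.6673953 ,  0.73655398])}
{'time': 0.1, 'joint_positions': array([-1.35561018,  0.33279224, -0.06471932,  1.46087884,  0.02163334,
        1.34988593, -0.08849102]), 'joint_vel': array([ 0.00116105, -0.00120985,  0.00037107, -0.00147227, -0.00172439,
        0.00012291,  0.00081359]), 'joint_torque': array([ 1.15503783e-03, -6.24539208e+01,  2.45689804e-02, -3.90723681e+01,
       -6.14416064e-02,  3.64843919e-02,  1.12806842e-04]), 'ee_pos': array([0.14714525, 0.60709883, 0.24383353]), 'eef_rot': array([ 1.18586216e-01,  9.92943557e-01, -6.32963710e-04, -3.32513802e-05]), 'ft_force': array([ 0.35169914,  0.69704265, -0.21792641]), 'torque': array([ 0.00205041, -0.05945966,  0.01673672]), 'grip_force': 0.0, 'width': 0.08702523942314616}
```

View pics/a.png

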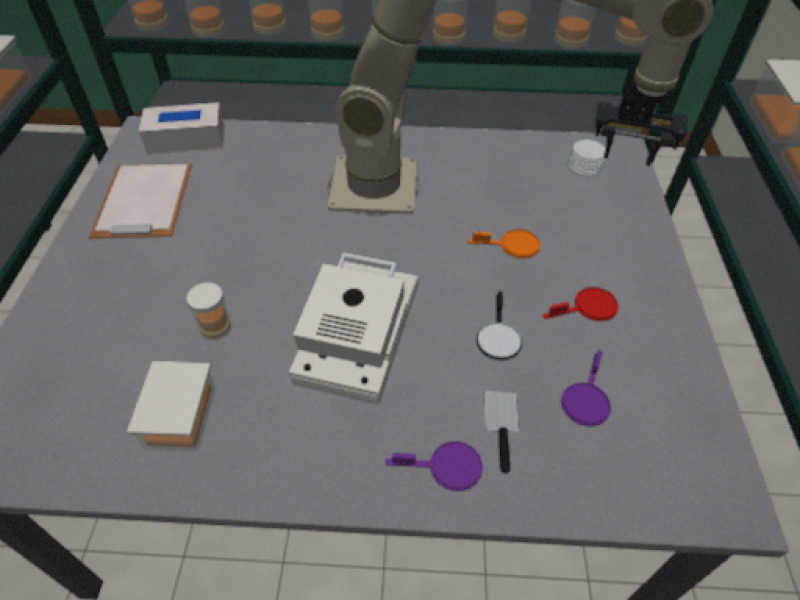

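View pics/b.png

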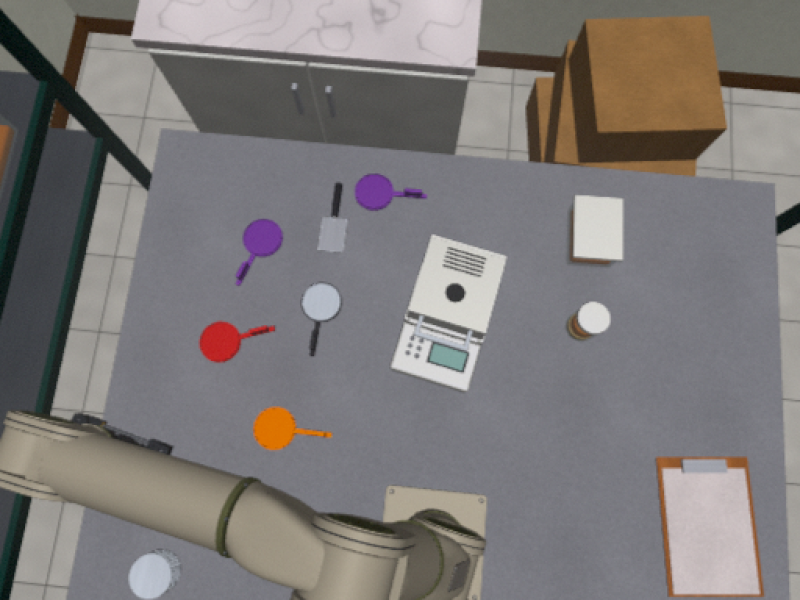

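Top view: analyser at about (450,312), with its console facing the robot and bar at (442,335); jar (590,320); tub (598,228); spatula (333,215). 
Carrier candidates in the top view: orange (275,428), red (220,341), purple (263,237) and (374,191), and silver disc with black stem (321,301). The silver one fits (aluminium dish, black carrier). I'll confirm it in a crop.

```bash
sed -i 's|    if f: cv2|    else: c["rotation"]=R.from_quat(c["rotation"]).as_matrix()\n    if f: cv2|' h.py
python3 - <<'E'
from h import *
b=shot("top"); a=shot("scene")
im=b["img"][:,:,::-1]
cr=cv2.resize(im[140:260,180:340],(800,600),interpolation=cv2.INTER_CUBIC)
cv2.imwrite("pics/c.png",cr)
g=cv2.cvtColor(im,cv2.COLOR_BGR2HSV)
roi=np.zeros(g.shape[:2],np.uint8); roi[175:232,185:222]=1
m=((g[:,:,2]>150)*roi).astype(np.uint8)
ys,xs=np.nonzero(m);(x,y),rad=cv2.minEnclosingCircle(np.c_[xs,ys].astype(np.float32))
print("disc",x,y,rad,len(xs),onz(b,x,y,.010))
m=((g[:,:,2]<60)*roi);ys,xs=np.nonzero(m);print("stem",len(xs),xs.mean(),ys.mean(),onz(b,xs.mean(),ys.mean(),.025))
for p in [(415,340),(468,348)]: print("bar",onz(b,p[0]*.64,p[1]*.64,.125))
print(onz(b,392*.64,366*.64,.038),onz(b,466*.64,390*.64,.038))
E
```

```text
disc 205.0749969482422 192.4499969482422 12.174177169799805 448 [0.52901772 0.31778366 0.01      ]
stem 58 201.0 216.51724137931035 [0.43279842 0.31892528 0.025     ]
bar [0.43533082 0.0798415  0.125     ]
bar [ 0.42899612 -0.03834128  0.125     ]
[0.38354314 0.12696186 0.038     ] [ 0.34486867 -0.04936611  0.038     ]
```

View pics/c.png

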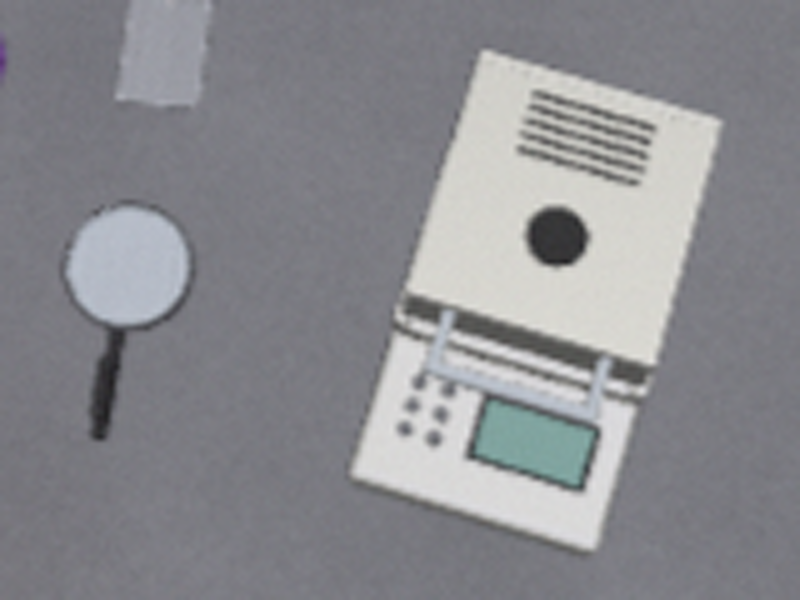

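The crop confirms it: aluminium disc at (128,265) in a black rim, with its black stem ending at (100,435). The bar runs from (430,370) to (598,410), the console front corners are (352,478) and (595,550), and the hood top corners are (483,50), (721,122), (655,367) and (408,292).

Run:
```python
from h import *
b=shot("top")
f=lambda u,v,z:onz(b,180+u/5-.4,140+v/5-.4,z)
for n,P,z in [("hood",[(483,50),(721,122),(655,367),(408,292)],.13),("bar",[(430,370),(598,410)],.125),("front",[(352,478),(595,550)],.038)]:
    Q=np.array([f(*p,z) for p in P])[:,:2];print(n,Q.round(4).tolist(),Q.mean(0),[np.linalg.norm(Q[i]-Q[i-1]).round(4) for i in range(len(Q))],[np.degrees(np.arctan2(*(Q[i]-Q[i-1])[::-1])).round(1) for i in range(len(Q))])
c=f(128,265,.01);e=f(100,435,.034);print("carrier",c,e,np.degrees(np.arctan2(*(c-e)[1::-1])),np.linalg.norm((c-e)[:2]))
s=readout.read_state();print(R.from_quat(s["eef_rot"]).as_matrix().round(3))
w=cams.camera("wrist");print(w["T_tool_cam"],w["fx"])
```

```text
hood [[0.6842, 0.0649], [0.647, -0.1082], [0.4658, -0.0735], [0.5019, 0.1016]] [ 0.57472412 -0.00378999] [np.float64(0.1859), np.float64(0.1771), np.float64(0.1845), np.float64(0.1787)] [np.float64(-11.4), np.float64(-102.1), np.float64(169.2), np.float64(78.3)]
bar [[0.4493, 0.0811], [0.4328, -0.037]] [0.44105741 0.02209547] [np.float64(0.1193), np.float64(0.1193)] [np.float64(82.0), np.float64(-98.0)]
front [[0.3797, 0.1298], [0.345, -0.0507]] [0.36236235 0.03957128] [np.float64(0.1838), np.float64(0.1838)] [np.float64(79.1), np.float64(-100.9)]
carrier [0.52848087 0.31723449 0.01      ] [0.39356426 0.31779455 0.034     ] -0.23784139380389338 0.1349177745141911
[[-0.972  0.236 -0.   ]
 [ 0.236  0.972 -0.001]
 [-0.    -0.001 -1.   ]]
[[-6.84432133e-04  9.55435305e-01  2.95199779e-01  7.96850905e-02]
 [ 9.99999751e-01  7.04868695e-04  3.71799937e-05  1.59553875e-04]
 [-1.72554005e-04  2.95199731e-01 -9.55435549e-01 -1.41045713e-01]
 [ 0.00000000e+00  0.00000000e+00  0.00000000e+00  1.00000000e+00]] 338.7291242148031
```

{"method": "step_arm", "body": {
  "deltas": [
    [[0, 0, 0.17, -0.045, -0.049, -0.03, 42], [0, 0, 0.34, -0.09, -0.098, -0.06, 42], [0, 0, 0.5, -0.135, -0.148, -0.09, 42], [0, 0, 0.66, -0.18, -0.197, -0.106, 42], [0, 0, 0.82, -0.225, -0.247, -0.106, 42], [0, 0, 0.98, -0.27, -0.296, -0.106, 42], [0, 0, 1.14, -0.315, -0.345, -0.106, 42], [0, 0, 1.3, -0.36, -0.395, -0.106, 42], [0, 0, 1.45, -0.41, -0.445, -0.106, 42], [0, 0, 1.53, -0.44, -0.48, -0.106, 42], [0, 0, 1.53, -0.452, -0.494, -0.106, 42], [0, 0, 1.53, -0.452, -0.494, -0.106, 42], [0, 0, 1.53, -0.452, -0.494, -0.106, 42], [0, 0, 1.53, -0.452, -0.494, -0.106, 42]]
  ],
  "squeeze": 20
}}

```text
time: 2.05
ee_pos: [0.4698, 0.0222, 0.3504]
eef_rot: [0.772, 0.635, -0.0, -0.0]
ft_force: [0.5, -1.2, 0.2]
width: 0.0368
grip_force: 0.0
```

Run:
```python
from h import *
import pickle
w=shot("wrist");pickle.dump(w,open("w.pkl","wb"))
cv2.imwrite("pics/d.png",cv2.resize(w["img"][:,:,::-1],(800,600),interpolation=3))
s=readout.read_state();print(s["ee_pos"],R.from_quat(s["eef_rot"]).as_matrix().round(3),s["width"],s["ft_force"],s["joint_positions"])
for n,p in [("hood",(.442,.022,.125)),("seat",(.549,0,.066))]: print(n,proj(w,p)*1.5625)
```

```text
[0.46977477 0.02212992 0.35049878] [[ 0.193  0.981 -0.   ]
 [ 0.981 -0.193  0.   ]
 [ 0.    -0.    -1.   ]] 0.03677436452699747 [-0.16907221  0.53478431 -0.19469738] [-0.7775624  -0.09632749  0.59474944  1.69783488  0.05366026  1.52378498
 -0.38208876]
hood [355.72697637 263.95757717]
seat [494.70376514 248.22839068]
```

View pics/d.png

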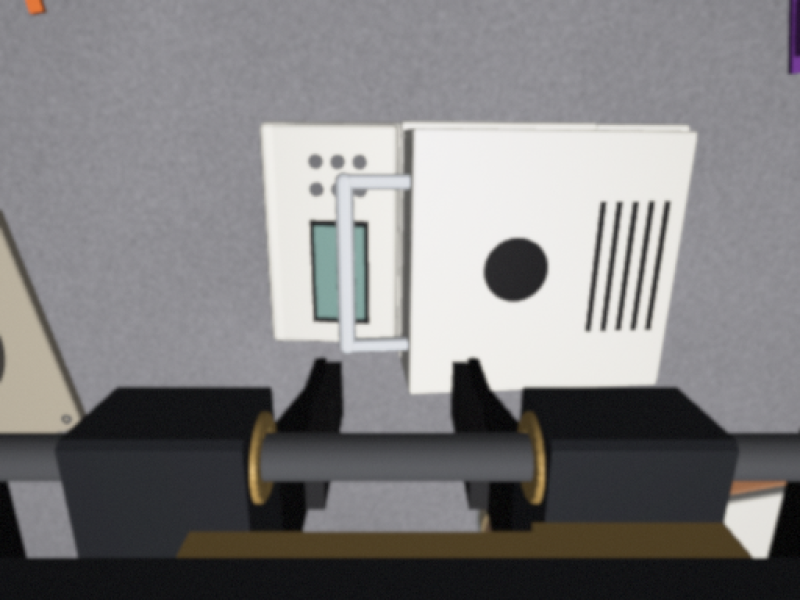

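Wrist view: the bar runs from (343,178) to (347,350), the hood front edge from (411,130) to (409,392), and the hood rear edge from (695,131) to (657,383). The console front runs from (263,125) to (275,340), lined up with the tool.

Run:
```python
from h import *
import pickle
w=pickle.load(open("w.pkl","rb"))
f=lambda u,v,z:onz(w,u/1.5625,v/1.5625,z)[:2]
an=lambda p,q:np.degrees(np.arctan2(*(p-q)[::-1]))
p,q=f(344,178,.125),f(347,348,.125);print("bar",p,q,(p+q)/2,np.linalg.norm(p-q),an(p,q)-90)
for z in (.13,.143,.15):
  p,q,t,s=f(411,130,z),f(409,392,z),f(695,131,z),f(657,383,z)
  print(z,"hood",(p+q+t+s)/4,np.linalg.norm(p-q),np.linalg.norm(t-s),np.linalg.norm(t-p),an(p,q)-90,an(t,s)-90,an(t,p),an(s,q))
p,q=f(263,125,.03),f(275,340,.03);print("front",p,q,(p+q)/2,np.linalg.norm(p-q),an(p,q)-90)
```

```text
bar [0.44711433 0.08181753] [ 0.42171585 -0.03951725] [0.43441509 0.02115014] 0.12396456214038963 -11.82276752558083
0.13 hood [ 0.57032583 -0.00544334] 0.18861828135470632 0.18054402694292074 0.1849394520209047 -11.1812192461109 -10.736231478651177 -11.381426364302294 -8.896794543956135
0.143 hood [ 0.5673319  -0.00159066] 0.18183541366952805 0.17405151605104086 0.17828887804781152 -11.181219246110913 -10.736231478651177 -11.381426364302293 -8.89679454395613
0.15 hood [5.65719782e-01 4.83857995e-04] 0.1781831003005859 0.17055554864772093 0.17470779975460748 -11.181219246110913 -10.736231478651192 -11.381426364302296 -8.896794543956142
front [0.38048174 0.1315574 ] [ 0.34053902 -0.05519533] [0.36051038 0.03818104] 0.1909764431914029 -12.072542008579546
```

{"method": "step_arm", "body": {
  "deltas": [
    [[0, 0, 0, -0.006, -0.033, 0.03, 42], [0, 0, 0, -0.006, -0.033, 0.09, 42], [0, 0, 0, -0.006, -0.033, 0.15, 42], [0, 0, 0, -0.006, -0.033, 0.18, 42], [0, 0, 0, -0.006, -0.033, 0.2, 42], [0, 0, 0, -0.006, -0.033, 0.215, 42], [0, 0, 0, -0.006, -0.033, 0.223, 42], [0, 0, 0, -0.006, -0.033, 0.223, 42]]
  ],
  "squeeze": 18
}}

```text
time: 3.1
ee_pos: [0.4366, 0.0216, 0.1275]
eef_rot: [0.773, 0.634, -0.0, -0.0]
ft_force: [-0.5, -0.1, 0.3]
width: 0.0368
grip_force: 0.0
```

Run:
```python
from h import *
w=shot("wrist","e.png")
```

```text
(no output)
```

View pics/e.png

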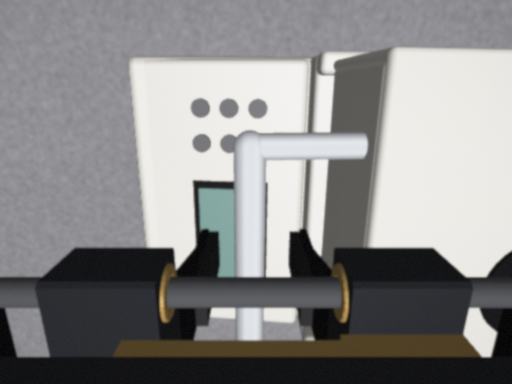

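The bar (column 250) lies between the fingers (218 and 292). Closing.

{"method": "step_arm", "body": {
  "deltas": [
    [[0, 0, 0, 0, 0, 0, 20], [0, 0, 0, 0, 0, 0, 5], [0, 0, 0, 0, 0, 0, 0], [0, 0, 0, 0, 0, 0, 0], [0, 0, 0, 0, 0, 0, 0]]
  ],
  "squeeze": 18
}}

```text
time: 3.78
ee_pos: [0.4346, 0.0219, 0.1269]
eef_rot: [0.773, 0.634, -0.002, -0.002]
ft_force: [-9.4, 2.3, 4.2]
width: 0.0114
grip_force: 18.0
```

Run:
```python
from h import *
s=readout.read_state();print(s["ee_pos"],s["ft_force"],s["width"],s["grip_force"])
# arc table: tool y (along analyser x), tool z shift (down) for hood angle
p0=np.arctan2(.04,.207);L=np.hypot(.207,.04)
for t in [0,.05,.1,.15,.2,.3,.4,.5,.6,.7,.8,.9,1,1.1,1.15,1.2,1.25,1.3,1.35,1.4,1.45,1.5,1.55]:
    print(t,round(.207-L*np.cos(t+p0),4),round(-(L*np.sin(t+p0)-.04),4))
```

```text
[0.43459628 0.02187145 0.1269401 ] [-9.36012515  2.31445371  4.21858235] 0.011406380672487665 18.003807216882706
0 0.0 -0.0
0.05 0.0023 -0.0103
0.1 0.005 -0.0205
0.15 0.0083 -0.0305
0.2 0.0121 -0.0403
0.3 0.0211 -0.0594
0.4 0.0319 -0.0775
0.5 0.0445 -0.0943
0.6 0.0587 -0.1099
0.7 0.0744 -0.1239
0.8 0.0915 -0.1364
0.9 0.1097 -0.147
1 0.1288 -0.1558
1.1 0.1488 -0.1626
1.15 0.159 -0.1653
1.2 0.1693 -0.1674
1.25 0.1797 -0.1691
1.3 0.1902 -0.1702
1.35 0.2007 -0.1707
1.4 0.2112 -0.1708
1.45 0.2218 -0.1703
1.5 0.2323 -0.1693
1.55 0.2427 -0.1678
```

{"method": "step_arm", "body": {
  "deltas": [
    [[0, 0, 0, 0, -0.002, 0, 0], [0, 0, 0, 0, 0.0003, -0.0103, 0], [0, 0, 0, 0, 0.003, -0.0205, 0], [0, 0, 0, 0, 0.0063, -0.0305, 0], [0, 0, 0, 0, 0.0101, -0.0403, 0]]
  ]
}}

```text
time: 4.4
ee_pos: [0.4518, 0.0183, 0.1692]
eef_rot: [0.774, 0.634, 0.005, 0.005]
ft_force: [36.4, -4.3, -27.5]
width: 0.0118
grip_force: 18.0
```

Run:
```python
from h import *
for i in range(2):
    shot("scene");s=readout.read_state();print(s["ee_pos"],s["ft_force"],s["width"],s["grip_force"])
```

```text
[0.45276157 0.01815438 0.17035659] [ 28.79283258  -4.6234596  -17.3101894 ] 0.01139397370594999 17.998894415795803
[0.4525848  0.01817105 0.17002951] [ 31.91234761  -5.05296048 -17.50746786] 0.011260022427496153 17.99509920179844
```

{"method": "step_arm", "body": {
  "deltas": [
    [[0, 0, 0, 0, 0.003, 0, 0], [0, 0, 0, 0, 0.006, 0, 0], [0, 0, 0, 0, 0.006, 0, 0]]
  ]
}}

```text
time: 4.88
ee_pos: [0.4516, 0.0183, 0.1678]
eef_rot: [0.773, 0.634, -0.001, -0.001]
ft_force: [-5.8, 0.0, 5.9]
width: 0.0114
grip_force: 18.0
```

Run:
```python
from h import *
b=shot("wrist","f.png")
s=readout.read_state();print(s["ee_pos"],s["eef_rot"],s["ft_force"],s["torque"],s["width"],s["grip_force"])
```

```text
[0.45154736 0.01837961 0.16780654] [ 7.73212928e-01  6.34145573e-01 -7.35101764e-04 -7.87172356e-04] [-5.62662556  1.07628996  5.802419  ] [-0.09478461  1.18241058 -0.05210922] 0.0109092519047079 17.999227344989777
```

View pics/f.png

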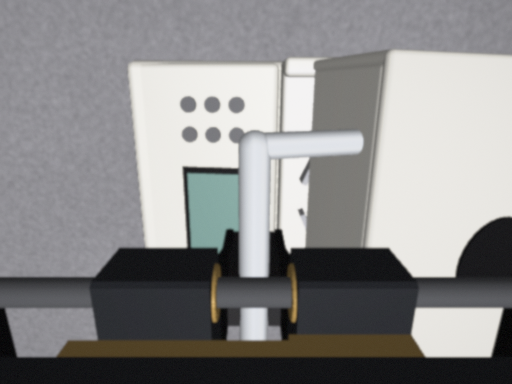

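The hood is partly open. Motion and apparent edge lengths both say it started near 0.1 rad, so the bar was about 20 mm higher than I assumed and I hold it deep between the fingers. I'll regrip at the right height.

{"method": "step_arm", "body": {
  "deltas": [
    [[0, 0, 0, 0, -0.001, 0, 30], [0, 0, 0, 0, -0.001, 0, 30], [0, 0, 0, 0, -0.001, -0.01, 30], [0, 0, 0, 0, -0.001, -0.02, 30], [0, 0, 0, 0, -0.001, -0.021, 10], [0, 0, 0, 0, -0.001, -0.021, 0], [0, 0, 0, 0, -0.001, -0.021, 0], [0, 0, 0, 0, -0.001, -0.021, 0], [0, 0, 0, 0, -0.001, -0.021, 0]]
  ],
  "squeeze": 18
}}

```text
time: 6.05
ee_pos: [0.4515, 0.0185, 0.1888]
eef_rot: [0.773, 0.634, 0.0, 0.0]
ft_force: [1.5, 1.1, 0.1]
width: 0.0109
grip_force: 18.0
```

Run:
```python
from h import *
s=readout.read_state();print(s["ee_pos"],s["ft_force"],s["torque"],s["width"],s["grip_force"])
L=np.hypot(.207,.04);f0=np.arcsin((s["ee_pos"][2]-.003-.085)/L);t0=f0-np.arctan2(.04,.207);print(t0)
for t in np.arange(np.ceil(t0*20)/20,1.56,.05): print(round(t,2),round(L*np.cos(f0)-L*np.cos(t-t0+f0),4),round(-L*np.sin(f0+t-t0)+L*np.sin(f0),4))
```

```text
[0.45150903 0.01851585 0.18879188] [1.49881862 1.08050957 0.14271789] [-0.00613264 -0.2974072  -0.0189932 ] 0.010900463947131879 17.985327383503318
0.30757584660741394
0.35 0.0044 -0.0078
0.4 0.0101 -0.0167
0.45 0.0162 -0.0253
0.5 0.0227 -0.0336
0.55 0.0296 -0.0415
0.6 0.0369 -0.0491
0.65 0.0446 -0.0563
0.7 0.0526 -0.0632
0.75 0.061 -0.0696
0.8 0.0697 -0.0756
0.85 0.0786 -0.0811
0.9 0.0878 -0.0862
0.95 0.0973 -0.0909
1.0 0.107 -0.095
1.05 0.1169 -0.0987
1.1 0.1269 -0.1018
1.15 0.1371 -0.1045
1.2 0.1474 -0.1066
1.25 0.1579 -0.1083
1.3 0.1683 -0.1094
1.35 0.1789 -0.1099
1.4 0.1894 -0.11
1.45 0.1999 -0.1095
1.5 0.2104 -0.1085
1.55 0.2209 -0.107
```

Go to about 0.6 and check the forces.

{"method": "step_arm", "body": {
  "deltas": [
    [[0, 0, 0, 0, 0.0044, -0.0078, 0], [0, 0, 0, 0, 0.0101, -0.0167, 0], [0, 0, 0, 0, 0.0162, -0.0253, 0], [0, 0, 0, 0, 0.0227, -0.0336, 0], [0, 0, 0, 0, 0.0296, -0.0415, 0], [0, 0, 0, 0, 0.0369, -0.0491, 0], [0, 0, 0, 0, 0.0369, -0.0491, 0]]
  ]
}}

```text
time: 6.92
ee_pos: [0.488, 0.011, 0.2394]
eef_rot: [0.773, 0.634, -0.0, -0.0]
ft_force: [-7.4, -0.8, 7.7]
width: 0.0112
grip_force: 18.0
```

```bash
cat > st.py <<'E'
from h import *
F=[]
for i in range(4): cams.camera("top");s=readout.read_state();F.append(s["ft_force"])
F=np.mean(F,0);a=np.array([.981,-.193,0]);p=s["ee_pos"]
h=np.arcsin(np.clip((p[2]-.088)/.2108,-1,1))
print(s["time"],p,"Fa,Fz",(F@a).round(2),F[2].round(2),"q",s["eef_rot"].round(4),s["torque"].round(2),s["grip_force"],s["width"], "along",(p@a).round(4))
E
python3 st.py
```

```text
7.125 [0.48802046 0.01103167 0.23938143] Fa,Fz -6.24 6.14 q [ 7.733e-01  6.341e-01  3.000e-04 -0.000e+00] [-0.17  1.47 -0.03] 17.999550998210907 0.011479310504922626 along 0.4766
```

```bash
python3 -c "
import numpy as np
L=.2108;f=.7635
for d in np.arange(.05,1.0,.05): print(round(f+d-.191,3),round(L*(np.cos(f)-np.cos(f+d))-.0013,4),round(-L*(np.sin(f+d)-np.sin(f))-.0013,4))"
```

```text
0.622 0.0062 -0.0087
0.672 0.014 -0.0158
0.722 0.0222 -0.0224
0.772 0.0307 -0.0286
0.822 0.0395 -0.0344
0.872 0.0486 -0.0398
0.922 0.0579 -0.0447
0.972 0.0675 -0.0491
1.022 0.0773 -0.053
1.072 0.0872 -0.0565
1.122 0.0973 -0.0594
1.172 0.1076 -0.0618
1.222 0.118 -0.0637
1.272 0.1284 -0.0651
1.322 0.1389 -0.066
1.372 0.1494 -0.0663
1.422 0.16 -0.0661
1.472 0.1705 -0.0654
1.522 0.181 -0.0642
```

{"method": "step_arm", "body": {
  "deltas": [
    [[0, 0, 0, 0, 0.002, -0.005, 0], [0, 0, 0, 0, 0.0062, -0.0087, 0], [0, 0, 0, 0, 0.014, -0.0158, 0], [0, 0, 0, 0, 0.0222, -0.0224, 0], [0, 0, 0, 0, 0.0307, -0.0286, 0], [0, 0, 0, 0, 0.0395, -0.0344, 0], [0, 0, 0, 0, 0.0486, -0.0398, 0], [0, 0, 0, 0, 0.0579, -0.0447, 0], [0, 0, 0, 0, 0.063, -0.047, 0], [0, 0, 0, 0, 0.0675, -0.0491, 0]]
  ]
}}

```text
time: 8.38
ee_pos: [0.5538, -0.0025, 0.2865]
eef_rot: [0.773, 0.634, -0.001, -0.0]
ft_force: [4.1, -4.4, -21.7]
width: 0.0116
grip_force: 18.0
```

```bash
python3 st.py
```

```text
8.575 [ 0.5541902  -0.00259387  0.28670627] Fa,Fz 6.48 -21.02 q [ 7.734e-01  6.339e-01 -2.000e-04  5.000e-04] [-1.05 -1.35 -0.02] 17.9964217543602 0.011393940141711635 along 0.5442
```

```bash
cat > fit.py <<'E'
import numpy as np,sys
from scipy.optimize import least_squares
P=np.array(eval(sys.argv[1]))
for w in (1,0):
  s=least_squares(lambda c:np.r_[np.hypot(*(P-c[:2]).T)-c[2],w*(c[2]-.2108)],[.63,.088,.2108])
  c=s.x;f=np.arctan2(P[-1,1]-c[1],c[0]-P[-1,0]);print(c,s.fun*1e3,"theta",f-.191)
  if w:
    for d in np.arange(.0,1.5,.025):
      if f+d-.191<1.58: print(round(f+d-.191,3),round(c[2]*(np.cos(f)-np.cos(f+d)),4),round(-c[2]*(np.sin(f+d)-np.sin(f)),4))
E
python3 fit.py "[(.43936,.18879),(.4766,.2394),(.5442,.2867)]"
```

```text
[0.62735817 0.09271761 0.21083031] [ 0.29338894 -0.4883276   0.22524966  0.03030593] theta 0.9748049940775607
0.975 0.0 -0.0
1.0 0.0049 -0.002
1.025 0.0098 -0.0039
1.05 0.0148 -0.0057
1.075 0.0198 -0.0073
1.1 0.0248 -0.0088
1.125 0.0299 -0.0102
1.15 0.035 -0.0115
1.175 0.0402 -0.0126
1.2 0.0453 -0.0136
1.225 0.0505 -0.0145
1.25 0.0557 -0.0153
1.275 0.061 -0.0159
1.3 0.0662 -0.0164
1.325 0.0715 -0.0167
1.35 0.0767 -0.017
1.375 0.082 -0.0171
1.4 0.0873 -0.017
1.425 0.0926 -0.0168
1.45 0.0978 -0.0165
1.475 0.1031 -0.0161
1.5 0.1083 -0.0155
1.525 0.1135 -0.0148
1.55 0.1187 -0.014
1.575 0.1239 -0.0131
[0.63663714 0.08263497 0.22402491] [1.74305015e-11 2.19269047e-12 6.46427356e-11 0.00000000e+00] theta 0.9544679487013501
```

{"method": "step_arm", "body": {
  "deltas": [
    [[0, 0, 0, 0, 0.0013, 0.004, 0], [0, 0, 0, 0, 0.0063, 0.002, 0], [0, 0, 0, 0, 0.0112, 0.0, 0], [0, 0, 0, 0, 0.0162, -0.0017, 0], [0, 0, 0, 0, 0.0212, -0.0033, 0], [0, 0, 0, 0, 0.0237, -0.004, 0], [0, 0, 0, 0, 0.0262, -0.0048, 0]]
  ]
}}

```text
time: 9.45
ee_pos: [0.5798, -0.0075, 0.2946]
eef_rot: [0.773, 0.634, 0.001, 0.0]
ft_force: [-6.0, -3.0, 3.7]
width: 0.0112
grip_force: 18.0
```

```bash
python3 st.py
```

```text
9.65 [ 0.57998963 -0.00759711  0.29463368] Fa,Fz -4.32 4.26 q [7.733e-01 6.340e-01 1.300e-03 4.000e-04] [-0.87  1.21 -0.05] 18.001380264759064 0.011284202047980085 along 0.5704
```

{"method": "step_arm", "body": {
  "deltas": [
    [[0, 0, 0, 0, 0.0026, -0.0017, 0], [0, 0, 0, 0, 0.0052, -0.0024, 0], [0, 0, 0, 0, 0.0078, -0.0031, 0], [0, 0, 0, 0, 0.0104, -0.0038, 0], [0, 0, 0, 0, 0.013, -0.0044, 0], [0, 0, 0, 0, 0.0156, -0.0049, 0], [0, 0, 0, 0, 0.0182, -0.0053, 0], [0, 0, 0, 0, 0.0208, -0.0058, 0]]
  ]
}}

```text
time: 10.65
ee_pos: [0.5999, -0.0117, 0.2995]
eef_rot: [0.773, 0.634, 0.0, 0.0]
ft_force: [-4.8, -4.0, -2.0]
width: 0.0113
grip_force: 18.0
```

```bash
python3 st.py
```

```text
10.85 [ 0.60015239 -0.01167405  0.29958327] Fa,Fz -2.41 -1.78 q [7.733e-01 6.341e-01 7.000e-04 3.000e-04] [-0.89  0.88  0.01] 17.99176722764969 0.011202319216363074 along 0.591
```

{"method": "step_arm", "body": {
  "deltas": [
    [[0, 0, 0, 0, 0.0013, -0.0002, 0], [0, 0, 0, 0, 0.0026, -0.0005, 0], [0, 0, 0, 0, 0.0039, -0.0007, 0], [0, 0, 0, 0, 0.0052, -0.0009, 0], [0, 0, 0, 0, 0.0065, -0.0011, 0], [0, 0, 0, 0, 0.0078, -0.0013, 0]]
  ]
}}

```text
time: 11.6
ee_pos: [0.6076, -0.0132, 0.3009]
eef_rot: [0.773, 0.634, 0.001, 0.0]
ft_force: [-4.8, -5.3, -0.4]
width: 0.0111
grip_force: 18.0
```

```bash
python3 st.py
```

```text
11.8 [ 0.60768617 -0.01324938  0.30086313] Fa,Fz -2.97 -0.38 q [7.733e-01 6.340e-01 6.000e-04 3.000e-04] [-0.94  1.07 -0.04] 17.991013526916504 0.011131466151506151 along 0.5987
```

{"method": "step_arm", "body": {
  "deltas": [
    [[0, 0, 0, 0, 0.0015, -0.0002, 0], [0, 0, 0, 0, 0.003, -0.0004, 0]]
  ]
}}

```text
time: 12.05
ee_pos: [0.6105, -0.0138, 0.3013]
eef_rot: [0.773, 0.634, 0.001, 0.0]
ft_force: [-4.9, -3.8, -0.3]
width: 0.011
grip_force: 18.0
```

{"method": "step_arm", "body": {
  "deltas": [
    [[0, 0, 0, 0, 0.0015, -0.0002, 0], [0, 0, 0, 0, 0.003, -0.0004, 0]]
  ]
}}

```text
time: 12.3
ee_pos: [0.6135, -0.0144, 0.3017]
eef_rot: [0.773, 0.634, 0.0, 0.0]
ft_force: [-5.5, -4.4, -0.4]
width: 0.0114
grip_force: 18.0
```

{"method": "step_arm", "body": {
  "deltas": [
    [[0, 0, 0, 0, 0.0015, -0.0002, 0], [0, 0, 0, 0, 0.003, -0.0003, 0]]
  ]
}}

```text
time: 12.55
ee_pos: [0.6164, -0.015, 0.302]
eef_rot: [0.773, 0.634, 0.0, 0.0]
ft_force: [-4.3, -4.2, 0.4]
width: 0.0116
grip_force: 18.0
```

{"method": "step_arm", "body": {
  "deltas": [
    [[0, 0, 0, 0, 0.0015, -0.0001, 0], [0, 0, 0, 0, 0.003, -0.0002, 0]]
  ]
}}

```text
time: 12.8
ee_pos: [0.6194, -0.0157, 0.3023]
eef_rot: [0.773, 0.634, 0.001, 0.0]
ft_force: [-4.8, -4.1, 0.4]
width: 0.0115
grip_force: 18.0
```

{"method": "step_arm", "body": {
  "deltas": [
    [[0, 0, 0, 0, 0.0015, -0.0001, 0], [0, 0, 0, 0, 0.003, -0.0001, 0]]
  ]
}}

```text
time: 13.05
ee_pos: [0.6224, -0.0162, 0.3025]
eef_rot: [0.773, 0.634, 0.001, 0.0]
ft_force: [-5.8, -5.1, 2.5]
width: 0.0114
grip_force: 18.0
```

{"method": "step_arm", "body": {
  "deltas": [
    [[0, 0, 0, 0, 0.0015, -0.0003, 0], [0, 0, 0, 0, 0.003, -0.0004, 0]]
  ]
}}

```text
time: 13.3
ee_pos: [0.6253, -0.0169, 0.3028]
eef_rot: [0.773, 0.634, 0.001, 0.0]
ft_force: [-5.1, -5.3, -0.0]
width: 0.0114
grip_force: 18.0
```

{"method": "step_arm", "body": {
  "deltas": [
    [[0, 0, 0, 0, 0.0015, -0.0001, 0], [0, 0, 0, 0, 0.003, -0.0001, 0]]
  ]
}}

```text
time: 13.55
ee_pos: [0.6282, -0.0175, 0.3029]
eef_rot: [0.773, 0.634, 0.001, 0.0]
ft_force: [-4.8, -3.9, 0.4]
width: 0.0111
grip_force: 18.0
```

{"method": "step_arm", "body": {
  "deltas": [
    [[0, 0, 0, 0, 0.0015, 0, 0], [0, 0, 0, 0, 0.003, 0, 0]]
  ]
}}

```text
time: 13.8
ee_pos: [0.6312, -0.0181, 0.3031]
eef_rot: [0.773, 0.634, 0.001, 0.0]
ft_force: [-4.1, -4.5, -0.3]
width: 0.0112
grip_force: 18.0
```

{"method": "step_arm", "body": {
  "deltas": [
    [[0, 0, 0, 0, 0.0015, 0, 0], [0, 0, 0, 0, 0.003, 0.0001, 0]]
  ]
}}

```text
time: 14.05
ee_pos: [0.6342, -0.0187, 0.3031]
eef_rot: [0.773, 0.634, 0.001, 0.001]
ft_force: [-4.9, -4.6, 2.1]
width: 0.0117
grip_force: 18.0
```

{"method": "step_arm", "body": {
  "deltas": [
    [[0, 0, 0, 0, 0.0015, 0, 0], [0, 0, 0, 0, 0.003, 0, 0]]
  ]
}}

```text
time: 14.3
ee_pos: [0.6372, -0.0193, 0.3032]
eef_rot: [0.773, 0.634, 0.001, 0.001]
ft_force: [-4.1, -5.0, 2.6]
width: 0.0114
grip_force: 18.0
```

{"method": "step_arm", "body": {
  "deltas": [
    [[0, 0, 0, 0, 0.0015, 0, 0], [0, 0, 0, 0, 0.003, 0, 0]]
  ]
}}

```text
time: 14.55
ee_pos: [0.6401, -0.0199, 0.3032]
eef_rot: [0.773, 0.634, 0.001, 0.001]
ft_force: [-3.8, -4.2, 2.8]
width: 0.0112
grip_force: 18.0
```

{"method": "step_arm", "body": {
  "deltas": [
    [[0, 0, 0, 0, 0.0015, 0, 0], [0, 0, 0, 0, 0.003, 0.0001, 0]]
  ]
}}

```text
time: 14.8
ee_pos: [0.6431, -0.0205, 0.3031]
eef_rot: [0.773, 0.634, 0.001, 0.001]
ft_force: [-4.0, -4.3, 1.7]
width: 0.0115
grip_force: 18.0
```

{"method": "step_arm", "body": {
  "deltas": [
    [[0, 0, 0, 0, 0.0015, 0.0001, 0], [0, 0, 0, 0, 0.003, 0.0002, 0]]
  ]
}}

```text
time: 15.05
ee_pos: [0.646, -0.0211, 0.3029]
eef_rot: [0.773, 0.634, 0.001, 0.001]
ft_force: [-4.1, -4.6, 2.2]
width: 0.0109
grip_force: 18.0
```

{"method": "step_arm", "body": {
  "deltas": [
    [[0, 0, 0, 0, 0.0015, 0.0001, 0], [0, 0, 0, 0, 0.003, 0.0002, 0]]
  ]
}}

```text
time: 15.3
ee_pos: [0.649, -0.0217, 0.3028]
eef_rot: [0.773, 0.634, 0.001, 0.001]
ft_force: [-4.4, -3.8, 4.7]
width: 0.0111
grip_force: 18.0
```

{"method": "step_arm", "body": {
  "deltas": [
    [[0, 0, 0, 0, 0.0015, -0.0001, 0], [0, 0, 0, 0, 0.003, -0.0001, 0]]
  ]
}}

```text
time: 15.55
ee_pos: [0.6519, -0.0223, 0.3026]
eef_rot: [0.773, 0.634, 0.001, 0.001]
ft_force: [-3.6, -5.4, 0.8]
width: 0.0111
grip_force: 18.0
```

{"method": "step_arm", "body": {
  "deltas": [
    [[0, 0, 0, 0, 0.0015, 0.0002, 0], [0, 0, 0, 0, 0.003, 0.0003, 0]]
  ]
}}

```text
time: 15.8
ee_pos: [0.6547, -0.0229, 0.3025]
eef_rot: [0.773, 0.634, 0.001, 0.001]
ft_force: [-5.5, -3.4, 2.7]
width: 0.0117
grip_force: 18.0
```

{"method": "step_arm", "body": {
  "deltas": [
    [[0, 0, 0, 0, 0.0008, 0.0001, 0], [0, 0, 0, 0, 0.0015, 0.0001, 0]]
  ]
}}

```text
time: 16.05
ee_pos: [0.6559, -0.0231, 0.3024]
eef_rot: [0.773, 0.634, 0.0, 0.0]
ft_force: [-8.4, -4.0, 2.7]
width: 0.0111
grip_force: 18.0
```

```bash
python3 st.py
```

```text
16.25 [ 0.65592517 -0.02308786  0.30236807] Fa,Fz -5.68 3.27 q [7.733e-01 6.340e-01 5.000e-04 3.000e-04] [-1.02  1.71 -0.  ] 17.990072071552277 0.011527720301296463 along 0.6479
```

Force rose at two steps in a row (about 3.3, then 4.7, then 7.5 N) while travel fell short: the stop is met at about 1.47 rad with a few N. Releasing and going to the carrier.

{"method": "step_arm", "body": {
  "deltas": [
    [[0, 0, 0, 0, 0, 0, 15], [0, 0, 0, 0, 0, 0, 40], [0, 0, 0, 0, 0, 0, 42], [0, 0, 0, 0, 0, -0.02, 42], [0, 0, 0, 0, 0, -0.06, 42], [0, 0, 0, 0, 0, -0.1, 42], [0, 0, 0, 0.0, -0.03, -0.1, 42]]
  ]
}}

```text
time: 17.12
ee_pos: [0.6283, -0.0167, 0.4029]
eef_rot: [0.773, 0.634, 0.002, 0.002]
ft_force: [-0.3, 0.4, 0.4]
width: 0.0366
grip_force: 0.0
```

{"method": "step_arm", "body": {
  "deltas": [
    [[0, 0, -0.16, 0.03, -0.025, 0, 42], [0, 0, -0.32, 0.06, -0.05, 0, 42], [0, 0, -0.48, 0.09, -0.08, 0, 42], [0, 0, -0.64, 0.12, -0.11, 0.02, 42], [0, 0, -0.8, 0.15, -0.14, 0.04, 42], [0, 0, -0.96, 0.18, -0.17, 0.06, 42], [0, 0, -1.12, 0.21, -0.2, 0.08, 42], [0, 0, -1.28, 0.24, -0.225, 0.1, 42], [0, 0, -1.44, 0.27, -0.245, 0.12, 42], [0, 0, -1.6, 0.29, -0.2575, 0.14, 42], [0, 0, -1.767, 0.291, -0.2575, 0.15, 42], [0, 0, -1.767, 0.291, -0.2575, 0.15, 42], [0, 0, -1.767, 0.291, -0.2575, 0.15, 42], [0, 0, -1.767, 0.291, -0.2575, 0.15, 42]]
  ]
}}

```text
time: 18.88
ee_pos: [0.4315, 0.3192, 0.2507]
eef_rot: [0.002, 1.0, 0.001, 0.0]
ft_force: [0.3, 0.3, 0.4]
width: 0.0366
grip_force: 0.0
```

```bash
cat > car.py <<'E'
from h import *
import sys
w=shot("wrist");im=w["img"]
s=readout.read_state();print(s["ee_pos"],R.from_quat(s["eef_rot"]).as_matrix().round(3).tolist(),s["width"],s["joint_positions"].round(2))
cv2.imwrite("pics/"+sys.argv[1],cv2.resize(im[:,:,::-1],(800,600),interpolation=3))
print("pred disc",proj(w,(.5285,.317,.01))*1.5625,"grip",proj(w,(.4285,.318,.034))*1.5625)
t=shot("top");a=shot("scene")
cv2.imwrite("pics/x.png",np.hstack([cv2.resize(a["img"][130:260,160:300,::-1],(400,371)),cv2.resize(t["img"][140:260,230:360,::-1],(400,371))]))
E
python3 car.py g.png
```

```text
[0.43144485 0.31920942 0.25060518] [[-1.0, 0.003, 0.001], [0.003, 1.0, 0.001], [-0.001, 0.001, -1.0]] 0.036517273917094965 [-1.    0.13  0.3   1.7  -0.04  1.31  0.88]
pred disc [394.03395016 369.84503125] grip [394.58042571 251.65425761]
```

View pics/g.png

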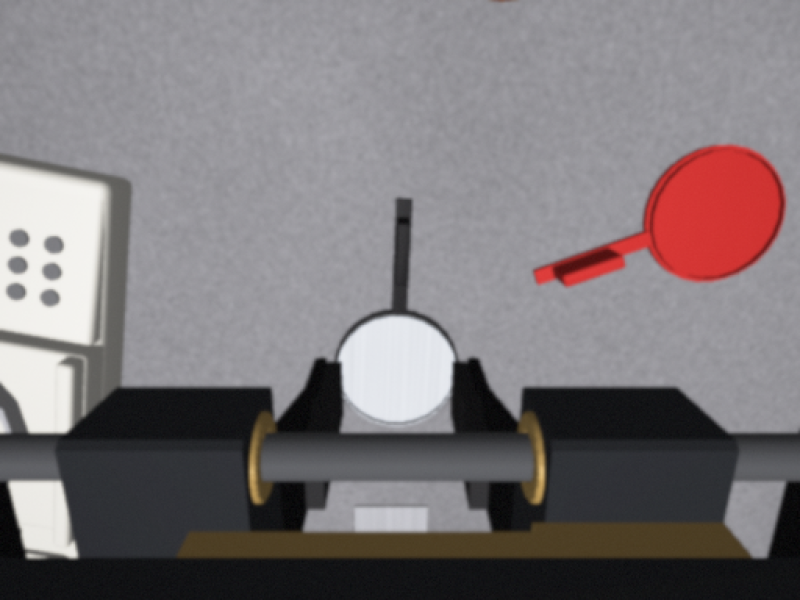

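Disc at (397,367), black stem to its end at (404,199), and the blade between about (403,220) and (401,287).

Run:
```python
from h import *
w=shot("wrist");im=w["img"].astype(int)
hsv=cv2.cvtColor(w["img"],cv2.COLOR_RGB2HSV)
# stem: dark columns centre by row
for v in range(128,198,6):
    xs=np.nonzero(hsv[v,225:285,2]<80)[0]+225; print(v,xs.mean().round(1) if len(xs) else None,len(xs),end="; ")
print()
# disc sides by row
m=(hsv[200:268,205:300,2]>190).astype(np.uint8);ys,xs=np.nonzero(m)
cx=(xs.min()+xs.max())/2+205;cy=(ys.min()+ys.max())/2+200;print("disc",cx,cy,xs.min()+205,xs.max()+205,ys.min()+200,ys.max()+200)
c=onz(w,cx,cy,.010)
e=onz(w,404/1.5625,199/1.5625,.006);b1=onz(w,403/1.5625,220/1.5625,.034);b2=onz(w,401/1.5625,287/1.5625,.034)
print(c,e,b1,b2)
for p in (e,b1,b2): d=c-p;print(np.linalg.norm(d[:2]),np.degrees(np.arctan2(d[1],d[0])))
```

```text
128 258.5 8; 134 258.0 9; 140 258.0 9; 146 258.0 9; 152 257.0 9; 158 257.0 9; 164 257.0 9; 170 256.0 9; 176 256.0 9; 182 256.0 9; 188 255.5 8; 194 255.0 9; 
disc 253.0 235.0 217 289 203 267
[0.52568061 0.31807125 0.01      ] [0.39547652 0.32475385 0.006     ] [0.40631278 0.32368958 0.034     ] [0.45336574 0.32233188 0.034     ]
0.13037546256339697 -2.9380730295243374
0.11949996874978404 -2.69477488040533
0.07244027060659966 -3.3718413686028446
```

View pics/x.png

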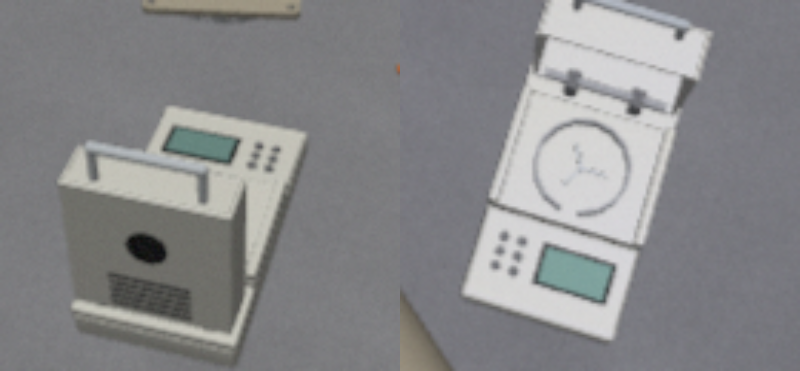

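Left crop: the hood stands open at its stop. Right crop: the shield ring is at (583,168) with its gap at (568,210), and nothing is in it. I'll take one wrist look at the ring before picking up the carrier.

{"method": "step_arm", "body": {
  "deltas": [
    [[0, 0, 0.04, -0.01, -0.04, -0.01, 42], [0, 0, 0.09, -0.02, -0.1, -0.02, 42], [0, 0, 0.14, -0.03, -0.16, -0.02, 42], [0, 0, 0.19, -0.04, -0.22, -0.02, 42], [0, 0, 0.194, -0.05, -0.27, -0.02, 42], [0, 0, 0.194, -0.06, -0.308, -0.02, 42], [0, 0, 0.194, -0.06, -0.308, -0.02, 42], [0, 0, 0.194, -0.06, -0.308, -0.02, 42]]
  ]
}}

```text
time: 20.08
ee_pos: [0.4907, 0.012, 0.2699]
eef_rot: [0.097, 0.995, 0.0, -0.0]
ft_force: [0.1, 1.7, 0.6]
width: 0.0366
grip_force: 0.0
```

Run:
```python
from h import *
import pickle
w=shot("wrist");s=readout.read_state();pickle.dump(w,open("ring.pkl","wb"))
print(s["ee_pos"],R.from_quat(s["eef_rot"]).as_matrix().round(3).tolist())
cv2.imwrite("pics/i.png",cv2.resize(w["img"][:,:,::-1],(800,600),interpolation=3))
```

```text
[0.49069597 0.01244177 0.26987643] [[-0.981, 0.192, -0.0], [0.192, 0.981, 0.0], [0.0, 0.0, -1.0]]
```

View pics/i.png

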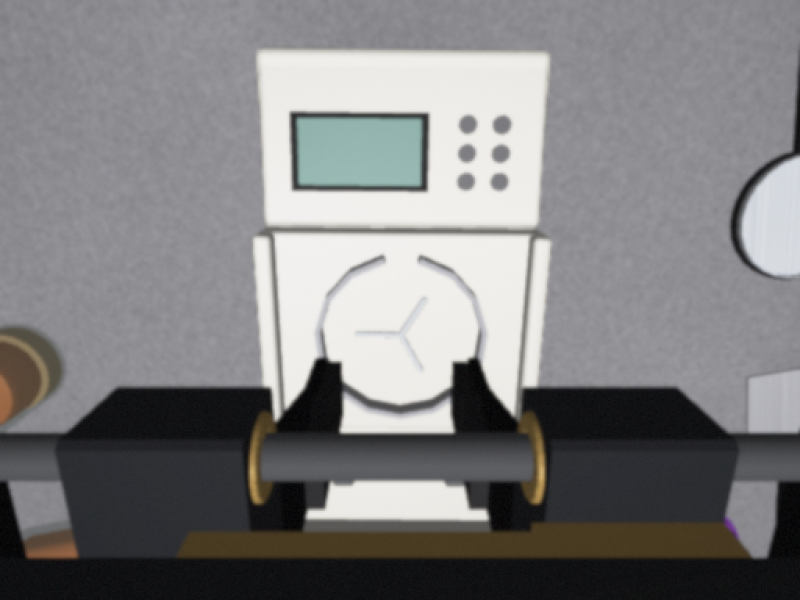

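The ring has its sides at columns 317 and 486, its gap between (384,258) and (419,258), and its tri-mark centre at (402,333). The console edges are level in the image, so the tool yaw matches the analyser's.

Run:
```python
from h import *
import pickle
w=pickle.load(open("ring.pkl","rb"));k=1.5625
f=lambda u,v,z:onz(w,u/k,v/k,z)
s=f(402,333,.066);print("seat tri",s)
g=(f(384,258,.08)+f(419,258,.08))/2
# ring outer at top z=.08: left/right, rear outer
print("ring LR mid",f(317,330,.08),f(486,330,.08),"gap",g,"yaw",np.degrees(np.arctan2(*(s-g)[1::-1])))
e=f(258,52,.038)-f(548,53,.038);print("front yaw",np.degrees(np.arctan2(e[1],e[0]))+90)
print("rear out",f(402,412,.08))
e=f(265,228,.052)-f(537,228,.052);print("step yaw",np.degrees(np.arctan2(e[1],e[0]))+90)
gx=s+np.array([-.1*np.cos(.193),.1*np.sin(.193),.024]);print("grip goal",gx)
st=readout.read_state();M=R.from_quat(st["eef_rot"]).as_matrix();print("to carrier",M.T@(np.array([.4275,.323,.027])-st["ee_pos"]))
```

```text
seat tri [0.54228075 0.0059764  0.066     ]
ring LR mid [ 0.52391854 -0.04832557  0.08      ] [0.54579753 0.06218951 0.08      ] gap [0.48669906 0.01630608 0.08      ] yaw -10.528130425808717
front yaw -11.362196594733561
rear out [ 0.59504768 -0.00443926  0.08      ]
step yaw -11.191431134915959
grip goal [0.44413743 0.0251568  0.09      ]
to carrier [0.12164106 0.29255216 0.2429934 ]
```

{"method": "step_arm", "body": {
  "deltas": [
    [[0, 0, -0.03, 0.02, 0.04, 0, 42], [0, 0, -0.06, 0.04, 0.1, 0, 42], [0, 0, -0.1, 0.07, 0.16, 0, 42], [0, 0, -0.143, 0.09, 0.22, 0.02, 42], [0, 0, -0.143, 0.11, 0.265, 0.06, 42], [0, 0, -0.143, 0.1216, 0.2925, 0.11, 42], [0, 0, -0.143, 0.1216, 0.2925, 0.16, 42], [0, 0, -0.143, 0.1216, 0.2925, 0.18, 42], [0, 0, -0.143, 0.1216, 0.2925, 0.18, 42]]
  ]
}}

```text
time: 21.25
ee_pos: [0.4264, 0.322, 0.0884]
eef_rot: [0.025, 1.0, -0.001, -0.001]
ft_force: [0.8, 0.3, 0.0]
width: 0.0363
grip_force: 0.0
```

Run:
```python
from h import *
w=shot("wrist","j.png");s=readout.read_state()
M=R.from_quat(s["eef_rot"]).as_matrix();print(s["ee_pos"],M.round(3).tolist())
hsv=cv2.cvtColor(w["img"],cv2.COLOR_RGB2HSV)
k=M[:,1]
for v in range(60,250,10):
    xs=np.nonzero(hsv[v,215:300,2]<60)[0]+215
    if len(xs): print(v,xs.min(),xs.max(),end="; ")
print(proj(w,(.4275,.323,.034)),proj(w,(.4055,.3241,.034)),proj(w,(.4495,.322,.034)))
```

```text
[0.42740976 0.32245365 0.08994076] [[-0.999, 0.05, -0.001], [0.05, 0.999, -0.0], [0.001, -0.0, -1.0]]
190 249 263; 200 250 263; 210 250 262; 220 250 262; 230 250 262; 240 215 299; [255.79014811 222.68008962] [255.83602307 188.7275214 ] [255.90287021 254.60768833]
```

View pics/j.png

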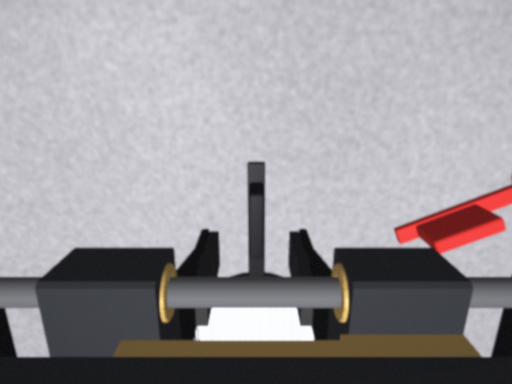

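The blade is at column 256, midway between the fingers (219 and 291) and parallel to the view. Descend and grip.

{"method": "step_arm", "body": {
  "deltas": [
    [[0, 0, 0, 0, 0, 0.02, 42], [0, 0, 0, 0, 0, 0.04, 42], [0, 0, 0, 0, 0, 0.053, 42], [0, 0, 0, 0, 0, 0.06, 42], [0, 0, 0, 0, 0, 0.06, 15], [0, 0, 0, 0, 0, 0.06, 0], [0, 0, 0, 0, 0, 0.06, 0], [0, 0, 0, 0, 0, 0.06, 0], [0, 0, 0, 0, 0, 0.06, 0]]
  ],
  "squeeze": 25
}}

```text
time: 22.42
ee_pos: [0.4284, 0.322, 0.0304]
eef_rot: [0.026, 1.0, 0.0, 0.0]
ft_force: [-1.0, 0.5, 5.2]
width: 0.01
grip_force: 25.0
```

{"method": "step_arm", "body": {
  "deltas": [
    [[0, 0, 0, 0, 0, -0.02, 0], [0, 0, 0, 0, 0, -0.05, 0], [0, 0, 0, 0, 0, -0.1, 0], [0, 0, 0, 0, 0, -0.14, 0], [0, 0, 0, 0, 0, -0.15, 0], [0, 0, 0, 0, 0, -0.15, 0]]
  ]
}}

```text
time: 23.18
ee_pos: [0.428, 0.3217, 0.1797]
eef_rot: [0.026, 1.0, 0.0, -0.0]
ft_force: [0.5, -1.1, -1.1]
width: 0.0098
grip_force: 25.0
```

```bash
cat > held.py <<'E'
from h import *
w=shot("wrist","k.png");s=readout.read_state();M=R.from_quat(s["eef_rot"]).as_matrix()
print(s["time"],s["ee_pos"],M.round(4).tolist(),s["width"],s["ft_force"])
hsv=cv2.cvtColor(w["img"],cv2.COLOR_RGB2HSV);print(hsv[300:384:12,160:360:20,2])
t=shot("top");sc=shot("scene")
g=cv2.cvtColor(t["img"],cv2.COLOR_RGB2HSV)
E
python3 held.py
```

```text
23.225 [0.42764091 0.32140289 0.17877361] [[-0.9987, 0.0516, -0.0011], [0.0516, 0.9987, -0.001], [0.0011, -0.001, -1.0]] 0.009584338003881126 [-0.4917495  -0.62223531 -1.922951  ]
[[ 80  80  82 135 145 143 146  79  78  77]
 [ 79  80  81 117  80  45  25  78  78  76]
 [ 79  79  79  31  74  47  22  79  77  76]
 [ 79  79  78  34 254 254  57 106 108 106]
 [107 109 108 109 109 106 108 109 108 108]
 [ 31  31  32  31  32  33  32  33  32  33]
 [ 30  32  33  32  31  32  31  34  32  31]]
```

```bash
cat > disc.py <<'E'
from h import *
s=readout.read_state();M=R.from_quat(s["eef_rot"]).as_matrix();z=s["ee_pos"][2]-.0304+.010
g=s["ee_pos"]-.1*M[:,0];g[2]=z
print(s["ee_pos"],s["time"])
for n in ("top","scene"):
    c=shot(n);u,v=proj(c,g);hsv=cv2.cvtColor(c["img"],cv2.COLOR_RGB2HSV)
    u0,v0=int(u)-26,int(v)-26;sub=hsv[v0:v0+52,u0:u0+52]
    m=((sub[:,:,2]>150)&(sub[:,:,1]<60)).astype(np.uint8)
    N,l,st,ce=cv2.connectedComponentsWithStats(m)
    i=1+np.argmax(st[1:,4]);(x,y)=st[i,0]+st[i,2]/2-.5+u0,st[i,1]+st[i,3]/2-.5+v0
    p=onz(c,x,y,z);print(n,(u,v),(x,y),st[i],"world",p,"tool",M.T@(p-s["ee_pos"]))
    if c["img"].shape: cv2.imwrite(f"pics/disc_{n}_{s['time']}.png",c["img"][v0:v0+52,u0:u0+52,::-1])
E
python3 disc.py
```

```text
[0.42749149 0.32120606 0.17828981] 23.325
top (np.float64(200.0644988623145), np.float64(183.13555962603175)) (np.float64(197.5), np.float64(180.5)) [  8  10  32  28 412] world [0.53581369 0.32606292 0.15788981] tool [-0.10796117  0.01049021  0.02019379]
scene (np.float64(324.3604767427519), np.float64(188.15660246072432)) (np.float64(324.5), np.float64(188.5)) [ 12  16  30  22 487] world [0.52878072 0.31638376 0.15788981] tool [-0.10143804  0.00046042  0.02022457]
```

{"method": "step_arm", "body": {
  "deltas": [
    [[0, 0, 0.02, -0.003, -0.025, 0, 0], [0, 0, 0.05, -0.01, -0.075, 0, 0], [0, 0, 0.08, -0.016, -0.13, 0, 0], [0, 0, 0.11, -0.022, -0.185, 0, 0], [0, 0, 0.135, -0.028, -0.24, 0, 0], [0, 0, 0.144, -0.0318, -0.28, 0, 0], [0, 0, 0.144, -0.0318, -0.2945, 0, 0], [0, 0, 0.144, -0.0318, -0.2945, 0, 0], [0, 0, 0.144, -0.0318, -0.2945, 0, 0], [0, 0, 0.144, -0.0318, -0.2945, 0, 0]]
  ]
}}

```text
time: 24.68
ee_pos: [0.4446, 0.0271, 0.1798]
eef_rot: [0.097, 0.995, -0.0, -0.0]
ft_force: [-0.2, 0.3, -1.2]
width: 0.01
grip_force: 25.0
```

```bash
python3 disc.py
python3 - <<'E'
from h import *
for i in range(2):
  s=readout.read_state();M=R.from_quat(s["eef_rot"]).as_matrix();print(s["ee_pos"],M.round(4).tolist(),s["ft_force"],M.T@(np.array([.4439,.0254,.0964])-s["ee_pos"]));shot("top")
# measure ring/tri in scene/top? compare seat by drawing dark ring blob in top view
E
```

```text
[0.44462177 0.02714069 0.17980877] 24.675
top (np.float64(289.61412450318835), np.float64(187.20739064707956)) (np.float64(291.0), np.float64(194.0)) [ 14  15  29  37 696] world [0.51935634 0.00127223 0.15940877] tool [-0.07832011 -0.01099143  0.02038977]
scene (np.float64(226.63483261654795), np.float64(187.21706396197678)) (np.float64(225.5), np.float64(189.5)) [   0    6   52   46 1341] world [0.55246886 0.00526479 0.15940877] tool [-0.11004412 -0.00069743  0.02038419]
[0.4446319  0.02675255 0.17982883] [[-0.9812, 0.1931, -0.0002], [0.1931, 0.9812, -0.0001], [0.0002, -0.0002, -1.0]] [-0.67458557 -1.45188861 -0.78417204] [ 0.0004442  -0.00145394  0.08342915]
[0.44465893 0.02656916 0.17987013] [[-0.9811, 0.1935, -0.0001], [0.1935, 0.9811, -0.0001], [0.0001, -0.0001, -1.0]] [ 0.31892786  0.06628769 -1.98551464] [ 0.00051175 -0.00128694  0.08347028]
```

{"method": "step_arm", "body": {
  "deltas": [
    [[0, 0, 0, 0.0004, -0.0013, 0.015, 0], [0, 0, 0, 0.0004, -0.0013, 0.035, 0], [0, 0, 0, 0.0004, -0.0013, 0.05, 0], [0, 0, 0, 0.0004, -0.0013, 0.06, 0], [0, 0, 0, 0.0004, -0.0013, 0.063, 0], [0, 0, 0, 0.0004, -0.0013, 0.063, 0]]
  ]
}}

```text
time: 25.62
ee_pos: [0.4442, 0.0248, 0.117]
eef_rot: [0.098, 0.995, 0.0, 0.0]
ft_force: [-0.0, 0.5, -0.6]
width: 0.01
grip_force: 25.0
```

Run:
```python
from h import *
# dish (bluish silver, in black rim) against warm-white analyser, top view: dark-rim extents vs ring prediction
t=shot("top");s=readout.read_state();M=R.from_quat(s["eef_rot"]).as_matrix();print(s["ee_pos"],s["ft_force"])
zc=s["ee_pos"][2]-.0304
im=t["img"];u,v=proj(t,(.542,.006,zc+.01));print("pred",u,v,"seat",proj(t,(.542,.006,.066)))
u,v=int(round(u)),int(round(v))
print("V row");print(im[v,u-24:u+25].min(1))
print("V col");print(im[v-24:v+25,u].min(1))
b=im.astype(int);print("blue-red row",(b[v,u-24:u+25,2]-b[v,u-24:u+25,0]));print("col",(b[v-24:v+25,u,2]-b[v-24:v+25,u,0]))
```

```text
[0.44434189 0.02482778 0.11728438] [-0.28697241 -0.62822246 -1.37189956]
pred 288.66385303973755 191.67951425386957 seat [287.97896513 193.6263957 ]
V row
[187 202 216 214 214 150  62  84 120 128 129  98 114 133 134 129 138 148
 147 147 146 148 147 146 147 146 146 149 146 147 150 146 148 149 148 149
 142  97 105 126 128 104 107 125 129 144 195 217 174]
V col
[143 200 212 213 215 216 197 211 215 212 176 112 105 114 119 125 128 130
 132 135 137 137 142 147 147 148 148 130 125 125 122 124 124 123 123 125
 122 121 121 120 123 118 122 122 120 121 119 121 118]
blue-red row [ -2  -3  -1  -2  -4  -1 -10 -16 -22 -23 -25 -14 -17 -21 -26 -22 -24 -27
 -26 -25 -27 -26 -25 -25 -26 -26 -25 -25 -25 -25 -26 -25 -27 -23 -24 -25
 -24 -16 -17 -25 -25 -17 -14 -22 -26 -11  -2   0  -3]
col [  0  -2  -3  -2  -2  -1  -4  -3  -3  -4   3  -5 -16 -21 -23 -22 -24 -24
 -26 -23 -26 -25 -26 -23 -26 -26 -26 -25 -24 -23 -22 -23 -23 -20 -21 -20
 -24 -23 -21 -22 -22 -24 -21 -24 -24 -22 -23 -22 -24]
```

{"method": "step_arm", "body": {
  "deltas": [
    [[0, 0, 0, 0, 0, 0.003, 0], [0, 0, 0, 0, 0, 0.006, 0], [0, 0, 0, 0, 0, 0.008, 0], [0, 0, 0, 0, 0, 0.01, 0], [0, 0, 0, 0, 0, 0.012, 0], [0, 0, 0, 0, 0, 0.012, 0]]
  ]
}}

```text
time: 26.42
ee_pos: [0.4439, 0.0248, 0.1048]
eef_rot: [0.098, 0.995, -0.0, -0.0]
ft_force: [0.0, 0.2, -0.2]
width: 0.0102
grip_force: 25.0
```

{"method": "step_arm", "body": {
  "deltas": [
    [[0, 0, 0, 0, 0, 0.002, 0], [0, 0, 0, 0, 0, 0.004, 0], [0, 0, 0, 0, 0, 0.006, 0], [0, 0, 0, 0, 0, 0.007, 0]]
  ]
}}

```text
time: 26.92
ee_pos: [0.4439, 0.0248, 0.0978]
eef_rot: [0.098, 0.995, -0.0, -0.0]
ft_force: [0.6, 0.7, -1.5]
width: 0.0097
grip_force: 25.0
```

{"method": "step_arm", "body": {
  "deltas": [
    [[0, 0, 0, 0, 0, 0.0005, 0], [0, 0, 0, 0, 0, 0.001, 0], [0, 0, 0, 0, 0, 0.001, 0]]
  ]
}}

```text
time: 27.3
ee_pos: [0.4441, 0.0248, 0.0969]
eef_rot: [0.098, 0.995, 0.0, 0.0]
ft_force: [-0.2, -0.1, -0.8]
width: 0.0096
grip_force: 25.0
```

{"method": "step_arm", "body": {
  "deltas": [
    [[0, 0, 0, 0, 0, 0.0004, 0], [0, 0, 0, 0, 0, 0.0008, 0], [0, 0, 0, 0, 0, 0.0008, 0]]
  ]
}}

```text
time: 27.68
ee_pos: [0.4441, 0.0248, 0.0963]
eef_rot: [0.098, 0.995, 0.0, -0.0]
ft_force: [-2.9, -0.8, 4.5]
width: 0.0104
grip_force: 25.0
```

Contact at 0.0963 (floor predicted at 0.0964). Release and withdraw.

{"method": "step_arm", "body": {
  "deltas": [
    [[0, 0, 0, 0, 0, 0, 10], [0, 0, 0, 0, 0, 0, 30], [0, 0, 0, 0, 0, 0, 36], [0, 0, 0, 0, 0, 0, 36], [0, 0, 0, 0, 0, -0.01, 36], [0, 0, 0, 0, 0, -0.03, 36], [0, 0, 0, 0, 0, -0.07, 36], [0, 0, 0, 0, 0, -0.12, 36], [0, 0, 0, -0.025, 0, -0.17, 36], [0, 0, 0, -0.047, -0.005, -0.173, 36], [0, 0, 0, -0.047, -0.005, -0.173, 36], [0, 0, 0, -0.047, -0.005, -0.173, 36]]
  ]
}}

```text
time: 29.18
ee_pos: [0.4885, 0.0108, 0.2689]
eef_rot: [0.098, 0.995, -0.0, -0.0]
ft_force: [0.1, -0.2, -0.6]
width: 0.0308
grip_force: 0.0
```

Run:
```python
from h import *
w=shot("wrist","m.png");s=readout.read_state();M=R.from_quat(s["eef_rot"]).as_matrix();print(s["ee_pos"],M.round(3).tolist(),s["ft_force"])
im=w["img"].astype(int);hsv=cv2.cvtColor(w["img"],cv2.COLOR_RGB2HSV)
print("seat px",proj(w,(.542,.006,.076)),"grip",proj(w,(.4439,.0254,.1)))
for v in range(90,250,8):
    xs=np.nonzero(hsv[v,180:340,2]<70)[0]+180
    if len(xs): print(v,xs.min(),xs.max(),len(xs),end="; ")
u,v=proj(w,(.542,.006,.076)).round().astype(int)
print();print(im[v,u-75:u+75].min(1));print(im[v-10,u-75:u+75].min(1))
# hood bar in top and scene after release: bright-blueish? compare with pre images
t=shot("top","t2.png");a=shot("scene","s2.png")
```

```text
[0.48840475 0.01088955 0.26881472] [[-0.981, 0.194, -0.001], [0.194, 0.981, 0.0], [0.001, -0.0, -1.0]] [ 0.38199984 -0.02846584 -0.133243  ]
seat px [259.00994162 218.439766  ] grip [259.77555071 125.11406867]
90 189 274 14; 98 189 273 12; 106 190 273 12; 114 190 273 14; 122 190 273 50; 130 255 263 9; 138 255 263 9; 146 255 263 9; 154 255 263 9; 162 255 262 8; 170 255 263 9; 178 240 278 8; 186 228 290 2; 234 206 303 35; 242 204 304 39; 
[236 237 236 236 236 236 236 236 236 236 236 236 236 235 236 236 235 235
 230 217 198 189 170 136 137 187 223 219 171 123 132 169 194 214 222 223
 222 220 219 218 217 214 213 218 221 220 220 220 222 223 223 220 218 218
 220 220 219 220 219 220 220 220 218 220 220 220 219 221 221 221 220 218
 219 220 220 220 219 218 219 221 222 222 221 220 219 219 220 220 220 218
 219 220 220 219 219 219 221 222 223 220 219 219 219 219 219 218 218 220
 221 223 223 221 222 222 223 222 217 200 178 145 119 146 174 150 119 134
 169 190 200 217 228 231 233 233 233 233 233 233 233 233 233 233 233 232
 232 233 232 233 232 231]
[237 237 237 237 237 237 237 236 237 237 237 237 237 236 237 236 237 236
 236 233 226 210 196 192 201 222 232 234 226 189 129 113 162 204 220 222
 220 220 219 219 217 214 216 218 222 221 220 220 222 223 222 220 219 218
 219 219 220 220 220 220 220 219 219 220 220 219 218 220 221 221 219 219
 219 220 220 220 220 219 220 220 222 222 222 220 219 218 218 220 220 219
 219 220 220 219 218 219 220 222 222 221 219 218 219 220 220 220 218 218
 220 222 223 222 221 221 222 220 211 186 135 110 157 209 219 194 183 188
 195 208 224 231 233 233 234 233 234 234 234 234 233 234 234 234 233 234
 233 233 234 233 233 233]
```

The dish is concentric with the ring to within about 1 px, the stem runs straight out through the gap, and the robot is clear.

```bash
python3 -c "
from bench import r
print(r.close_job())"
```

```text
the job is handed in; nothing more can be done
None
```

I handed the job in at about 29 s: the hood is open on its rubber stop at roughly 1.47 rad, met with about 3–4 N beyond the hinge force, and the dish is seated in the draft shield with its handle out through the front gap. The arm stayed well clear of the jar, tub and spatula.

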